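Present a blood tube to the barcode reader

TASK

Book in the blood sample: of the four capped tubes in the rack, take the one that stands apart from the row of three with a light grip (the tube is thin-walled), and draw it straight up, still upright, until it is clear of the rack. Then turn it onto its side and hold it about level over the barcode reader, with the middle of the tube centred over the window and about 12 cm above it. Finish holding it still there in the gripper; leave the rack, the other tubes and the specimen cups where they stand, and touch the reader with nothing.

Things in the scene. Friction and masses are not known exactly. Their poses are not given: they have to be found in the camera images.
- rack: Loose grey tube rack, 36 mm (x) by 162 mm (y), 58 mm high, 0.45 kg, facing any way. Origin: centre of its underside; y along the row of six holes, z up. Holes 14.6 mm wide at y = -60, -36, -12, 12, 36, 60 mm. Tubes stand on its inner floor 6 mm above the underside, and pass plates with holes at 22-26 and 49-54 mm. End walls reach 58 mm.
- sample_mid (a point): Tube to be taken: its centre, 40.5 mm above the foot. Stands upright in the hole at rack y = 36 mm, empty holes either side. 81 mm long, body 12.6 mm, cap 16.2 mm thick on the top 18 mm; cap top 87 mm above the bench. Label goes round it. z axis: foot to cap. 16 g. Grip cap and body from above, pads closing along rack x. Over 80 N in all (both pads summed) crushes it: use 30 N a finger or less.
- sample_foot (a point): Underside of the foot of the sample tube, on its axis.
- other_a_mid (a point): Middle of an equal tube that stays in the rack, at rack y = -60 mm.
- other_b_mid (a point): Middle of an equal tube that stays in the rack, at rack y = -36 mm.
- other_c_mid (a point): Middle of an equal tube that stays in the rack, at rack y = -12 mm.
- reader: Barcode reader fixed to the bench: white rounded housing with black top, 104 mm (x) by 88 mm (y) and 61 mm high, window in its top looking straight up. Origin at the centre of its underside.
- reader_window (a point): Centre of the reader's glass window, on its top face 61 mm above the bench; z axis up.
- read_point (a point): Point 120 mm straight above the window's centre, where the middle of the tube is to be held; the reader catches a label whose middle is within 35 mm of it sideways and 35 mm in height, whichever compass direction the level tube points.
- cup_orange: Specimen cup with an orange lid, 52 mm across, 56 mm high, loose bystander on the left; origin at the centre of its underside.
- cup_white: Specimen cup with a white lid, 52 mm across, 56 mm high, loose bystander on the right; origin at the centre of its underside.
There are look-alikes about, which are no part of the job. Leave any red look-alike of the reader alone.

How it is judged:
By the outcome, as a careful person would: the job done as asked, in the order asked, and still so for the second after the job is handed in, while the arm keeps its last pose, push and grip.
It also fails if it takes over 40 s, if anything falls off the work surface, if the arm or the gripper's body presses on something with over 40 N, if the wrist force passes 120 N, or if a joint passes its speed limit or range.

ROBOT

A 6-joint arm with a two-finger parallel gripper is mounted at the origin on a cart in front of the work surface, level with it; the furniture and walls round the work are solid. World frame = base frame: x ahead of the robot, y to its left, z up, the work surface at z = 0. Lengths are in mm, angles in rad, forces in N, time in s.
With the tool pointing down it reaches from about 300 to 775 mm from the base axis. Payload 14.6 kg.
Tool frame: the origin (TCP) lies on the centre line of the jaws, within the pads' length; the fingertips stand 19 mm ahead of it and the grasp point (between the pads) is the TCP (bot.tip_reach is the distance from the TCP to the fingertips, in mm); z points along the fingers, y is the line along which they close (so a half turn about z gives the same grasp; the last joint's range is limited). The gripper opens to 85 mm and grips with 20 to 120 N. Pads are 22 mm wide; open, the fingers measure 114 mm over their backs; the gripper's body (76 mm by 85 mm) begins 54 mm behind the grasp point. The pads swing forward as they close: fully open they stand 13 mm farther back than shut.
Start: joints at [-1.273, 0.3, 1.521, -0, 1.321, -0.067], TCP at [196.212, -513.8, 250.281] pointing down, gripper open.
Joint ranges: [-3.03, 3.03], [-0.79, 2.21], [0.23, 2.52], [-1.04, 4.18], [0, 3.07], [-2.55, 2.55]. Speed limits (rad/s): [2.22, 2.22, 2.57, 3.14, 3.14, 3.14].

INTERFACE

Orientations are given as a unit quaternion [w, x, y, z].
In Python, from rig import bot gives the robot as it stands. Calls block until the motion is done:
- bot.move_to(position, orientation): joint-space move of the TCP to a pose.
- bot.servo_line(position, attitude=None, speed=150, until_force=None): straight line of the TCP; attitude=None keeps the orientation; speed is the mean speed in mm/s. With until_force (N) it stops when the force on the tool has changed by that much, and returns True; else False.
- bot.move_joints(angles): joint-space move.
- bot.move_gripper(opening, grip_force=None): finger opening in mm; grip_force is the grip in N (None keeps the last); returns when the fingers have stopped.
- bot.dwell(seconds).
- bot.ik(position, orientation): joint angles nearest the present ones, or None.
- bot.read_state(): the state.
- bot.read_camera(name): name is "side" or "top"; returns a dict with "image" (420x560x3 uint8, blue, green, red), "depth" (420x560 float32, mm along the optical axis (not along the pixel's ray), 0 where there is no reading), "fovy" (degrees; the focal length in pixels is half the picture's height over the tangent of half this angle, whatever the lens; pixels are square), "cx", "cy" (the principal point, pixels), "eye" and "attitude" of the camera in the world. Camera axes: x right, y down, z forward; pixel columns grow to the right and rows downward; lengths in mm; the calibration is good to about 2 mm. A picture is of the moment at which its call begins.
A pose or a line that the arm cannot do raises bot.MotionError and nothing moves.
- bot.finish_job(): hands the job in; it is judged then, once.
The state is a dict: "clock": time; "joint_positions": joint angles; "qvel": joint speeds; "effort": joint torques, N m; "ee_pos": TCP position; "tool_rot": TCP orientation; "ft_force": force on the tool from outside, world axes, zero at the start; "moment": the same for the moment, N m; "grip_width": finger opening in mm; "grip_force": force on a finger pad.
Only numpy, scipy, OpenCV 4.12 (cv2) and the standard library are available. Lean on these libraries where they do the work, as an engineer would, in place of code of your own. Each camera call takes 0.05 s, during which the arm holds its last target. There are 200 camera calls.

## Working session

There is one attempt and no reset: what is moved stays moved. The work goes in short steps, each a Python script; the robot and the scene stay as the last script left them, time stands still between calls to the robot, and variables do not carry over. Pictures are saved under pics/ and viewed, at most 10 in all, crops included, and the job is handed in when it is done.

```bash
mkdir -p pics; cat > h.py <<'E'
import numpy as np, cv2
from scipy.spatial.transform import Rotation as R
from rig import bot
def rot(q): return R.from_quat([q[1],q[2],q[3],q[0]])
def quat(r):
    x=r.as_quat(); return [x[3],x[0],x[1],x[2]]
def cloud(c):
    d=c["depth"]; f=210/np.tan(np.radians(c["fovy"])/2)
    v,u=np.indices(d.shape); p=np.stack([(u-c["cx"])/f*d,(v-c["cy"])/f*d,d],-1)
    w=rot(c["attitude"]).apply(p.reshape(-1,3)).reshape(p.shape)+np.array(c["eye"]); w[d==0]=np.nan
    return w
E
python3 - <<'E'
from h import *
for n in("top","side"):
    c=bot.read_camera(n); cv2.imwrite(f"pics/{n}0.png",c["image"]); np.savez(f"{n}0.npz",w=cloud(c),i=c["image"])
    print(n,c["fovy"],c["cx"],c["cy"],c["eye"],c["attitude"])
E
```

```text
top 52.60414509019893 273.85378373843474 205.42751017369906 [ 413.27889976   17.34128314 1174.58597579] [-0.04444554  0.70633956 -0.70429189  0.05551539]
side 42.21348103900841 281.47598406433815 211.73202223523273 [ 292.39470778 1333.81118114  830.9114403 ] [ 0.05667251 -0.07796366  0.84855115 -0.52026036]
```

View pics/top0.png

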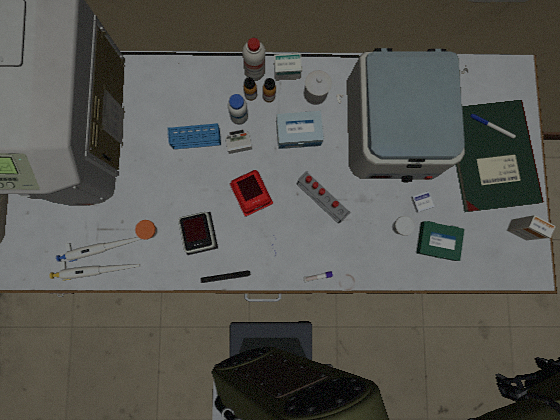

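View pics/side0.png

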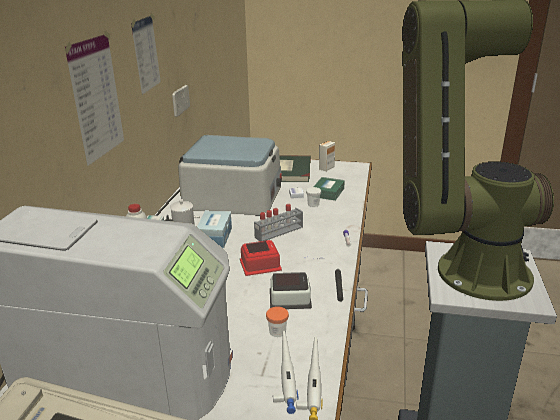

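The top view has the grey rack around (323,197), with red caps between about (306,177) and (335,205). A loose tube lies at (318,276), and a blue rack is at (194,136). The white reader is at (198,232) and its red look-alike at (251,193). The orange cup is at (146,230) and the white cup at (403,226). Next I'll take a close crop and measure.

```bash
python3 - <<'E'
from h import *
z=np.load("top0.npz"); w,i=z["w"],z["i"]
s=np.load("side0.npz")
a=cv2.resize(i[160:235,285:365],None,fx=5,fy=5,interpolation=cv2.INTER_CUBIC)
b=cv2.resize(s["i"][195:245,245:315],None,fx=5,fy=5,interpolation=cv2.INTER_CUBIC)
o=np.zeros((375,760,3),np.uint8); o[:,:400]=a; o[:250,410:]=b; cv2.imwrite("pics/crop.png",o)
for nm,z,box in(("top",z,(285,365,160,235)),("side",s,(245,315,195,245))):
    w,i=z["w"],z["i"].astype(int); x0,x1,y0,y1=box
    m=np.zeros(w.shape[:2],bool); m[y0:y1,x0:x1]=1
    red=m&(i[...,2]>1.6*i[...,1]+15)&(w[...,2]>60)
    n,l,st,ce=cv2.connectedComponentsWithStats(red.astype(np.uint8))
    for k in range(1,n):
        if st[k,4]>5: print(nm,"cap",ce[k].round(1),st[k,4],np.nanmedian(w[l==k],0).round(1),np.nanmax(w[l==k][:,2]))
    r=m&(w[...,2]>40)&(w[...,2]<66)&~red
    pts=w[r][:,:2].astype(np.float32); print(nm,"rack",cv2.minAreaRect(pts),len(pts))
def top(box,zl,zh):
    w=np.load("top0.npz")["w"]; x0,x1,y0,y1=box
    q=w[y0:y1,x0:x1].reshape(-1,3); q=q[(q[:,2]>zl)&(q[:,2]<zh)]
    print(cv2.minAreaRect(q[:,:2].astype(np.float32)),np.median(q,0).round(1),len(q))
top((170,226,205,260),50,75);top((225,280,165,220),40,80);top((130,160,215,245),48,65);top((388,418,212,240),48,65)
print(bot.read_state()["tool_rot"])
E
```

```text
top cap [308.2 178.6] 31 [639.7 -88.9  86. ] 92.05489118440096
top cap [314.8 184.9] 30 [ 622.8 -106.8   85.7] 90.80571412905965
top cap [321.4 191. ] 32 [ 607.  -123.    85.6] 92.34272132943556
top cap [334.9 203.6] 31 [ 573.1 -158.3   86.2] 91.35706505635812
top rack ((637.453857421875, -169.627197265625), (160.95767211914062, 141.61154174804688), 46.110721588134766) 661
side cap [287.8 207.6] 27 [ 572.7 -150.8   78.7] 89.7207075856727
side cap [275.1 211.4] 29 [ 605.9 -116.5   79.3] 89.02354120698169
side cap [268.4 213.2] 26 [ 624.  -100.5   80.5] 89.05094382672019
side cap [262.  215.2] 33 [639.7 -82.5  82.5] 90.4550513435737
side cap [268.7 241.8] 20 [593.6  35.9  61.2] 63.55536802951872
side rack ((635.9373779296875, -140.13792419433594), (407.1533203125, 196.65122985839844), 82.4452896118164) 656
((502.8245849609375, 207.43020629882812), (94.1765365600586, 79.7286376953125), 12.434033393859863) [501.  206.   59.9] 985
((613.6035766601562, 64.0296630859375), (99.90028381347656, 82.18006134033203), 26.794963836669922) [610.8  63.3  59.3] 1085
((507.719482421875, 339.9404296875), (51.488609313964844, 50.09014129638672), 89.07383728027344) [508.8 340.   55.5] 317
((520.7564697265625, -346.65264892578125), (50.10449981689453, 50.98137664794922), 45.08464050292969) [ 521.4 -345.6   55.2] 306
[-5.15876453e-04  9.83410365e-01  1.81394005e-01 -5.33809348e-05]
```

View pics/crop.png

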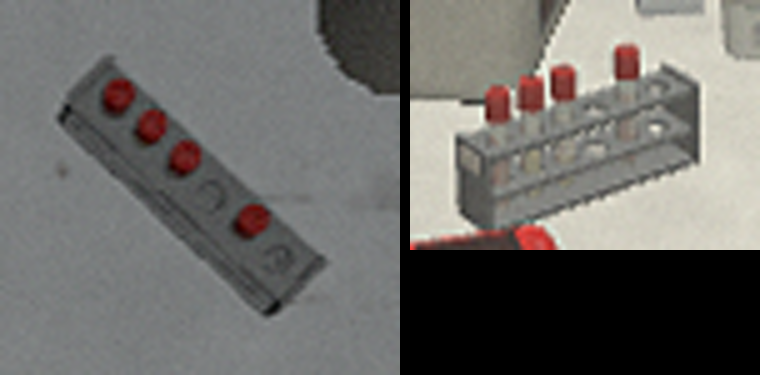

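The target is the cap at top (334.9,203.6), the one with empty holes on both sides. The crop confirms it. The row of three is at (308,179), (315,185) and (321,191), and the lying tube at (318,276) is a distractor. The reader is the white one, not the red. Next I'll check which grasp and hold poses the arm can reach.

```bash
cat >> h.py <<'E'
caps=np.array([[639.7,-88.9],[622.8,-106.8],[607,-123],[573.1,-158.3]]); ys=np.array([-60,-36,-12,36.])
A=np.polyfit(ys,caps,1); T=A[0]*36+A[1]; u=A[0]/np.linalg.norm(A[0])
def down(s):
    y=s*np.array([-u[1],u[0],0]); z=np.array([0,0,-1.]); return R.from_matrix(np.c_[np.cross(y,z),y,z])
def level(phi,roll):
    z=np.array([np.cos(phi),np.sin(phi),0]); y=np.cos(roll)*np.array([-z[1],z[0],0])+np.sin(roll)*np.array([0,0,1.])
    return R.from_matrix(np.c_[np.cross(y,z),y,z])
W=np.array([502,207,181.]); AH=34.5
E
python3 - <<'E'
from h import *
print(A,T,u,bot.tip_reach)
for s in(1,-1):
    for z in(81,260): print(s,z,bot.ik([*T,z],quat(down(s))))
out=[]
for p in np.arange(-180,180,15):
    for r in np.arange(-180,180,30):
        o=level(np.radians(p),np.radians(r)); t=W-AH*o.as_matrix()[:,2]
        q=bot.ik(list(t),quat(o))
        if q is not None: out.append((p,r,np.round(q,2)))
print(len(out))
for p in sorted({o[0] for o in out}):
    b=min((o for o in out if o[0]==p),key=lambda o:abs(o[2][5])); print(b)
E
```

```text
[[  -0.69214286   -0.7202381 ]
 [ 598.19142857 -132.21428571]] [ 573.27428571 -158.14285714] [-0.69290386 -0.72102999] 19.0
1 81 [-3.30748524e-01  5.82463996e-01  1.53800688e+00 -4.44089210e-16
  1.02112178e+00  4.34760152e-01]
1 260 [-3.30748524e-01  3.93316034e-01  1.37334819e+00 -4.44089210e-16
  1.37492843e+00  4.34760152e-01]
-1 81 None
-1 260 None
177
(np.int64(-180), np.int64(-120), array([ 0.22,  1.17,  0.79,  0.53,  2.7 , -0.03]))
(np.int64(-165), np.int64(-90), array([0.3 , 1.2 , 0.72, 0.12, 2.78, 0.11]))
(np.int64(-150), np.int64(-60), array([ 0.39,  1.2 ,  0.72, -0.37,  2.76,  0.17]))
(np.int64(-135), np.int64(-60), array([ 0.47,  1.17,  0.79, -0.71,  2.65, -0.12]))
(np.int64(-120), np.int64(-60), array([ 0.55,  1.11,  0.91, -0.9 ,  2.49, -0.26]))
(np.int64(-105), np.int64(-30), array([ 0.63,  1.03,  1.07, -1.02,  2.31,  0.22]))
(np.int64(0), np.int64(-90), array([ 0.59,  0.43,  2.31,  3.78,  1.23, -0.24]))
(np.int64(15), np.int64(-90), array([ 0.38,  0.39,  2.38,  3.27,  1.21, -0.05]))
(np.int64(30), np.int64(-90), array([0.14, 0.39, 2.38, 2.74, 1.23, 0.14]))
(np.int64(45), np.int64(-120), array([-0.04,  0.43,  2.3 ,  2.27,  1.3 , -0.21]))
(np.int64(60), np.int64(-120), array([-0.15,  0.49,  2.17,  1.91,  1.4 , -0.07]))
(np.int64(75), np.int64(-120), array([-0.19,  0.57,  2.  ,  1.63,  1.53,  0.05]))
(np.int64(90), np.int64(-120), array([-0.18,  0.65,  1.82,  1.43,  1.68,  0.14]))
(np.int64(105), np.int64(-120), array([-0.14,  0.75,  1.63,  1.27,  1.85,  0.2 ]))
(np.int64(120), np.int64(-120), array([-0.09,  0.85,  1.43,  1.14,  2.02,  0.24]))
(np.int64(135), np.int64(-120), array([-0.02,  0.94,  1.24,  1.03,  2.2 ,  0.26]))
(np.int64(150), np.int64(-120), array([0.06, 1.03, 1.07, 0.92, 2.38, 0.24]))
(np.int64(165), np.int64(-120), array([0.14, 1.11, 0.91, 0.77, 2.55, 0.16]))
```

```bash
python3 - <<'E'
from h import *
q=quat(down(1))
bot.move_gripper(50,25)
bot.move_to([*T,230],q)
print(bot.servo_line([*T,82],speed=120,until_force=8), bot.read_state()["ee_pos"])
c=bot.read_camera("side"); cv2.imwrite("pics/side1.png",cv2.resize(c["image"][130:260,210:350],None,fx=4,fy=4,interpolation=cv2.INTER_CUBIC))
s=bot.read_state(); print(s["clock"],s["ft_force"],s["grip_width"])
E
```

```text
False [ 573.60176892 -158.26025604   82.73182244]
3.85 [ 0.0368438  -0.17889971  0.63129451] 49.6815045955046
```

View pics/side1.png

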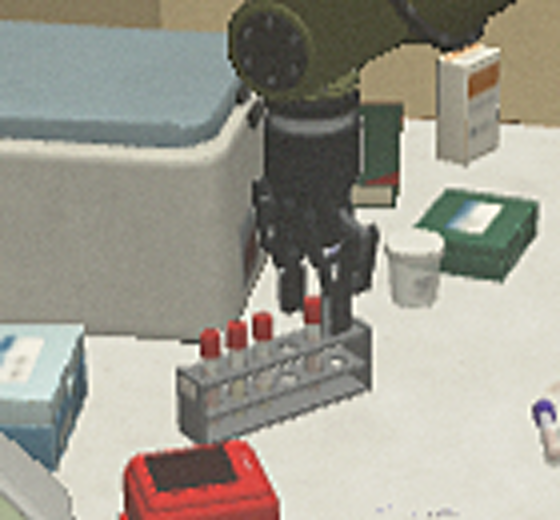

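The open fingers straddle the lone cap at crop (313,308), the row of three is clear, and nothing is touching. I'll close and lift.

```bash
python3 - <<'E'
from h import *
bot.move_gripper(10,25); bot.dwell(.2)
s=bot.read_state(); print(s["clock"],s["ft_force"],s["grip_width"],s["grip_force"])
print(bot.servo_line([*T,100],speed=40,until_force=10)); 
print(bot.servo_line([*T,290],speed=120,until_force=10))
s=bot.read_state(); print(s["clock"],s["ft_force"],s["grip_width"],s["grip_force"],s["ee_pos"])
c=bot.read_camera("side"); cv2.imwrite("pics/side2.png",cv2.resize(c["image"][110:260,210:350],None,fx=4,fy=4,interpolation=cv2.INTER_CUBIC))
w=cloud(c);i=c["image"].astype(int)
red=(i[...,2]>1.6*i[...,1]+15)&(abs(w[...,0]-605)<70)&(abs(w[...,1]+115)<70)
n,l,st,ce=cv2.connectedComponentsWithStats(red.astype(np.uint8))
for k in range(1,n):
    if st[k,4]>5: print(ce[k].round(1),np.nanmedian(w[l==k],0).round(1))
E
```

```text
4.45 [-0.10954995 -1.38640815  2.8695043 ] 15.140351777023767 24.407830238342285
False
False
6.7833 [ 1.34800041 -0.03257337  0.58713869] 15.163760718817146 24.406384527683258 [ 573.14517552 -158.10204193  289.3087045 ]
[275.1 211.4] [ 606.1 -116.7   82.1]
[268.4 213.4] [ 623.7 -100.6   80.6]
[262.  215.4] [640.1 -82.5  80. ]
```

View pics/side2.png

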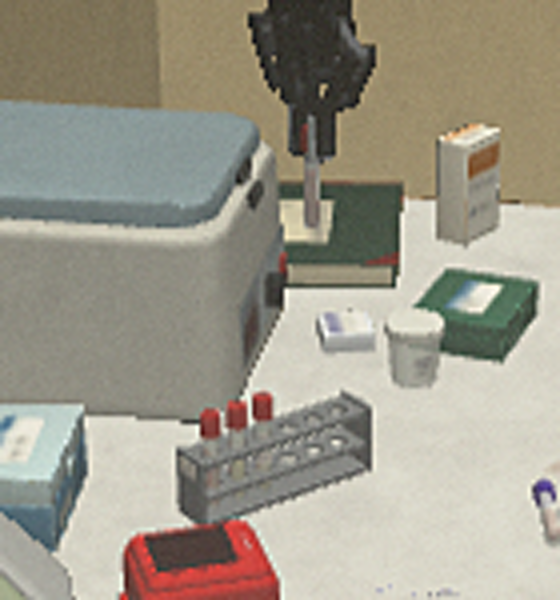

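The tube is out, upright and held, and the rack and its three tubes haven't moved. Next I'll turn it at height and then descend.

```bash
python3 - <<'E'
from h import *
q=quat(down(1))
bot.move_to([490,-40,330],q)
o=level(np.pi/2,np.radians(-120)); t=W-AH*o.as_matrix()[:,2]
hi=t+[0,0,120]; print(np.round(bot.ik(list(hi),quat(o)),2))
bot.move_to(list(hi),quat(o))
bot.dwell(.2)
s=bot.read_state(); print(s["clock"],s["ft_force"],s["grip_width"],s["grip_force"],s["ee_pos"])
for n in("top","side"):
    c=bot.read_camera(n); cv2.imwrite(f"pics/{n}3.png",c["image"])
E
```

```text
[-0.18  0.43  1.81  1.46  1.71  0.38]
8.9917 [ 0.08859544 -0.35041025  0.38064256] 15.088499540747284 24.387950599193573 [502.05491329 172.4245055  301.29378602]
```

View pics/side3.png

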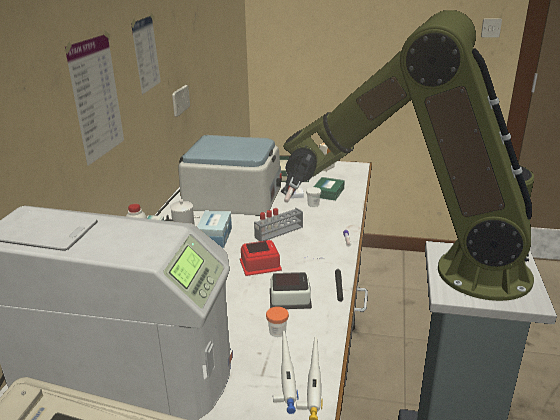

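The tube is level at about (289,192), pointing at the side camera, with clear space below it. I'll descend.

```bash
python3 - <<'E'
from h import *
o=level(np.pi/2,np.radians(-120)); t=W-AH*o.as_matrix()[:,2]
print(bot.servo_line(list(t),speed=80,until_force=10)); bot.dwell(.5)
s=bot.read_state(); print(s["clock"],s["ft_force"],s["grip_width"],s["grip_force"],s["ee_pos"])
f=[]
for n,(x0,x1,y0,y1) in(("top",(140,340,150,270)),("side",(220,360,180,320))):
    c=bot.read_camera(n); w=cloud(c)
    f.append(cv2.resize(c["image"][y0:y1,x0:x1],(400,240 if n=="top" else 400)))
    m=(abs(w[...,0]-502)<40)&(w[...,1]>186)&(w[...,1]<300)&(abs(w[...,2]-181)<50); p=w[m]
    if len(p):
        print(n,len(p),p.min(0).round(),p.max(0).round(),p.mean(0).round(1))
        for lo in range(186,270,15):
            k=p[(p[:,1]>=lo)&(p[:,1]<lo+15)]
            if len(k): print(lo,np.median(k,0).round(1))
im=np.zeros((400,800,3),np.uint8); im[:240,:400]=f[0]; im[:,400:]=f[1]; cv2.imwrite("pics/end.png",im)
E
```

```text
False
11.2417 [-0.46135898 -0.90471689 -0.16685803] 15.238624142897596 24.38785582780838 [502.01361431 172.49171675 181.03618696]
top 162 [486. 186. 175.] [518. 249. 198.] [501.9 214.  185. ]
186 [501.5 190.9 186.2]
201 [502.6 208.8 184.8]
216 [501.3 222.7 184.8]
231 [502.5 238.6 185.1]
246 [502.8 248.7 181.8]
side 145 [486. 186. 167.] [517. 256. 202.] [500.1 210.1 186. ]
186 [498.6 191.2 188.5]
201 [499.6 210.4 185. ]
216 [499.6 224.1 184.8]
231 [500.4 238.8 185.5]
246 [501.5 249.6 182. ]
```

View pics/end.png

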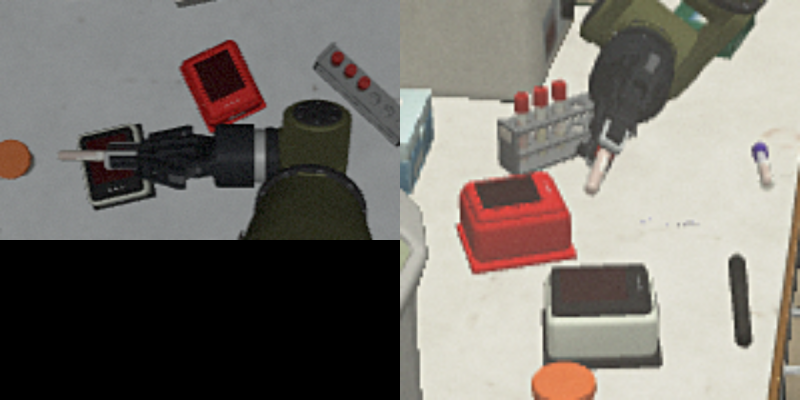

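The tube is level over the white reader. Its foot is at y≈249, which puts its middle at about (502,209,180). Everything else is where it was.

```bash
python3 -c "
from rig import bot
print(bot.finish_job())"
```

```text
the job is handed in; nothing more can be done
None
```

The job is handed in: the gripper is holding the sample tube still and level, its middle measured at about (502, 209, 180) mm, within about 3 mm of the point 12 cm above the white reader's window, with the rack, other tubes and cups left in place and nothing touching the reader.

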